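Hang the rinse bottle on the spring-balanced boom and park it

ROBOT

A 7-joint arm with a two-finger parallel gripper is mounted at the origin on the work surface. World frame = base frame: x ahead of the robot, y to its left, z up, the work surface at z = 0. Lengths are in m, angles in rad, forces in N, time in s.
With the tool pointing down it reaches from about 0.425 to 0.875 m from the base axis. Payload 8.4 kg.
Tool frame: the origin (TCP) lies on the centre line of the jaws, within the pads' length; the fingertips stand 19 mm ahead of it and the grasp point (between the pads) is the TCP; x points along the fingers, y is the direction in which the jaws open and shut, and the axes are right-handed (so a half turn about x gives the same grasp; the last joint's range is limited). The gripper opens to 87 mm and grips with 3 to 60 N. Pads are 19 mm wide; open, the fingers measure 117 mm over their backs; the gripper's body (75 mm by 190 mm) begins 51 mm behind the grasp point.
Start: joints at [-1.447, 0.333, 0.04, 1.465, -0.013, 1.343, -0.059], TCP at [0.144, 0.634, 0.242] pointing down, gripper open.
Joint ranges: [-2.58, 2.58], [-0.38, 2.09], [-1.3, 1.39], [0.25, 2.4], [-1.5, 4.64], [0.08, 2.09], [-2.65, 2.65]. Speed limits (rad/s): [2.22, 2.22, 2.79, 2.79, 3.14, 3.14, 3.14].

INTERFACE

Orientations are given as a 3x3 rotation matrix whose columns are the frame's x, y, z axes.
In Python, from bench import arm gives the robot as it stands.
- The arm moves only by the tool send_rows, never from a script. Its argument "deltas" is a list of rows, each a list of 7 numbers: the shift along the tool's x, y, z in mm, then the turn, a rotation vector about the tool's x, y, z in degrees, then the finger opening in mm, from 0 to 87. In form: [[dx, dy, dz, rx, ry, rz, fingers], ...]. A call has 1 to 20 rows; each row is the pose to reach, as a shift and turn from the pose measured when the call began, along the tool's axes at that moment; what a row does not reach only later rows make up. A row lasts 1/12 s, in which the tool goes at most 41.7 mm and 7.16 degrees, less where a joint would pass 70% of its speed; a pose out of reach is approached as far as the arm can. A call with a gripper value outside its range is refused whole. The fingers move at their own pace and stop on an object; the grip force is fixed at half the most. Time passes only in rows, so rows that repeat a pose let the fingers close. It gives the time, the measured TCP pose, the force and the opening at its end, in the units of the state.
- arm.read_state(): the state, without advancing time (a new reading comes with each control period).
- arm.snapshot(name): name is "scene" or "top" or "wrist"; returns a dict with "img" (400x640x3 uint8, red, green, blue), "z_map" (400x640 float32, m along the optical axis (not along the pixel's ray), 0 where there is no reading), "fovy" (degrees; the focal length in pixels is half the picture's height over the tangent of half this angle, whatever the lens; pixels are square), "cx", "cy" (the principal point, pixels), "k1" (the pictures are not rectified: a ray, as slopes to the right and down, at radius r is drawn at 1 + k1 r^2 times it, then the intrinsics apply), "pose" (4x4, takes a point from camera to world coordinates); the wrist camera has in their place "tool_from_camera" (4x4, takes a point from camera to tool coordinates, whose origin is the TCP and whose axes are the tool frame's). Camera axes: x right, y up, looking along -z (the intrinsics and any distortion apply to the point x, -y, -z); pixel columns grow to the right and rows downward; lengths in m; the calibration is good to about 2 mm. A picture is of the moment at which its call begins: read the wrist's pose just before it.
- arm.close_job(): hands the job in, once; it reports no verdict.
The state is a dict: "time_s": time; "joints": joint angles; "qd": joint speeds; "effort": joint torques, N m; "tcp_pos": TCP position; "tcp_rot": TCP orientation; "wrist_force": force on the tool from outside, world axes, zero at the start; "wrist_torque": the same for the moment, N m; "opening": finger opening in m.
Only numpy, scipy, OpenCV 4.12 (cv2) and the standard library are available. Lean on these libraries where they do the work, as an engineer would, in place of code of your own. Each camera call takes 0.05 s, during which the arm holds its last target. There are 200 camera calls.

TASK

Pick up the blue-capped rinse bottle in its carrier and hang it by its bar in the fork of the spring-balanced boom, where the boom stands now. Lower it slowly, a few centimetres a second at most, and let go only once the boom has sunk as far as the bottle's weight takes it and carries it all, so that it neither drops nor springs up; do not force it down. Then, with the bottle hanging free, gently push the boom round to its stop so that the bottle hangs quietly over the white drip tray, and leave everything else in place.

Things in the scene. Friction and masses are not known exactly. Their poses are not given: they have to be found in the camera images.
- rinse_carrier: The load: white bottle with BLUE cap in a steel cup (96 mm across) with an upright wire bail and a BLUE grip block on top; one rigid loose piece, 212 mm high, 0.30 to 0.67 kg depending on the filling (not known). Origin: centre of its underside, z up. Cap top 112 mm up. The bail's two legs stand at y = +-51 mm, leaning in to +-32 mm at the bar. It hangs equally well turned by half a turn
- rinse_carrier_bar (a point): centre of the rinse carrier's level hanging bar, 165 mm above its underside: 6 mm thick, 64 mm long along the carrier's y, between the bail legs; 50 mm free below it down to the cap
- rinse_carrier_grip (a point): point to grasp in the blue grip block that stands on the bar (34 mm above the bar's centre): 16 mm thick along the carrier's x, 52 mm long along y, from 166 to 212 mm above the carrier's underside; pinch it across x from above. Fingers reaching lower than 12 mm above the bar would meet the fork
- waste_carrier: a second, identical carrier but with RED cap and RED grip: to be left alone. Origin: centre of its underside
- stand: fixed stand of the spring-balanced boom: round foot 110 mm across, post 28 mm thick, and a white drip tray (125 mm square, 10 mm high) lying on the table under the parked position. Origin: on the table, on the post's upright axis, about which the boom swings; at boom_swing = 0 the boom points along the stand's own -x
- fork_seat (a point): where the bar's centre must lie, in the fork at the boom's free end, about 320 mm from the post axis, about 280 mm up when unloaded. Fork: two level steel prongs 8 mm thick, 36 mm wide over both, pointing away from the post, each with an open crook under this point; a bar lowered within 8 mm slides to the bottom. Axes always level: x along the boom towards the post, y as the bar must lie
- fork_tip (a point): top of the upturned prong tips, midway between them: 18 mm further out than the seat (away from the post) and 13 mm above it. Behind the seat the prongs' tops are 10 mm above it; in the crook their undersides are 13 mm below it. The carrier must come in level over the tips, towards the post, with the prongs between bar and cap, then down
- head_top (a point): centre of the top of the boom's white head block (26 mm along the boom, 34 mm wide, 82 mm high down from here), 81 mm nearer the post than the seat and 13 mm above it; axes as fork_seat. Its upright sides are good to push the boom round
- boom_swing (a joint): swing of the boom about the post, rad, counter-clockwise seen from above: as it grows the fork goes towards the stand's own -y (the robot's right) and the drip tray. Stop at 0.65, with the bottle over the tray. Friction (about 0.3 N m) holds it wherever it is left
- boom_sink (a joint): sinking of the boom, rad: 0 unloaded, held up on its stop by the spring; grows as it sinks; lower stop 0.52. Two parallel 210 mm links: pointing 0.25 rad upwards at 0: the seat moves on an arc, down 21 mm per 0.1 rad and up to 7 mm outwards (at 0.25). Starts to sink under about 1.7 N, then 1.1 N more per 0.1 rad; a hung bottle settles at 0.1 to 0.5. Lightly damped: let go off balance it drops or springs up
- beaker: glass beaker, 68 mm across, 95 mm high; leave alone
- standard_jar: amber jar, 52 mm across, 85 mm high; leave alone
- wash_bottle: white bottle with red cap, 64 mm across, 160 mm high; leave alone
- cup_rack: grey rack of sample cups, 100 x 160 mm, 48 mm high; leave alone
- tip_box: yellow pipette tip box, 85 x 120 mm, 67 mm high; leave alone
Things that resemble listed ones, but are neither listed nor needed, are in the scene too. Leave any brown or purple look-alike of the rinse_carrier alone.

How it is judged:
On the way, in this order (a step that is already met when the one before it is completed fails the run):
1. the rinse carrier hangs by its bar in the fork, let go, the boom sunk under it and at rest, still away from the stop (distance between rinse_carrier_bar and fork_seat below 0.01 m and angle between the y axis of rinse_carrier and the y axis of fork_seat, either way round below 0.15 rad and angle between rinse_carrier's own z axis and vertical below 0.12 rad and value of joint boom_sink between 0.05 and 0.51 rad and velocity of joint boom_sink between -0.05 and 0.05 rad/s and contact force between each of the arm, the fingers and rinse_carrier below 0.1 N and value of joint boom_swing below 0.4 rad), for 0.3 s.
2. the boom, with the carrier hanging free in the fork, has been pushed round to its stop (distance between rinse_carrier_bar and fork_seat below 0.01 m and contact force between each of the arm, the fingers and rinse_carrier below 0.1 N and value of joint boom_swing above 0.6 rad), for 0.1 s.
At the end, for the whole second after the job is handed in: The rinse carrier hangs released and at rest (below 0.03 m/s, boom below 0.05 rad/s) with its bar within 10 mm of the fork seat, upright within 0.12 rad, the boom sunk under its weight (boom_sink 0.05 to 0.51) and swung to within 0.05 rad of its stop (boom_swing above 0.60) (all of step 2 and angle between the y axis of rinse_carrier and the y axis of fork_seat, either way round below 0.15 rad and angle between rinse_carrier's own z axis and vertical below 0.12 rad and value of joint boom_sink between 0.05 and 0.51 rad and velocity of joint boom_sink between -0.05 and 0.05 rad/s and linear speed of rinse_carrier below 0.03 m/s); the robot touches nothing.
It fails at once if let go out of balance: with the fingers off the carrier the boom drops or springs up at more than 0.18 rad/s (contact force between the fingers and rinse_carrier below 0.1 N and (velocity of joint boom_sink above 0.18 rad/s or velocity of joint boom_sink below -0.18 rad/s)).
It fails at once if the boom is jerked: it sinks or rises faster than 0.6 rad/s at any time (velocity of joint boom_sink above 0.6 rad/s or velocity of joint boom_sink below -0.6 rad/s).
It fails at once if the carrier is forced down on the boom: more than 15 N between them (contact force between rinse_carrier and stand above 15 N).
It fails at once if the boom is pushed with more than 25 N (contact force between the fingers and stand above 25 N).
It fails at once if another thing is moved by more than 20 mm (distance of any of waste_carrier, beaker, standard_jar, wash_bottle, cup_rack, tip_box from where it was at the start of the episode above 0.02 m).
It also fails if it takes over 72 s, if anything falls off the work surface, if the arm or the gripper's body presses on something with over 40 N, if the wrist force passes 120 N, or if a joint passes its speed limit or range.

## Working session

There is one attempt and no reset: what is moved stays moved. The work goes in short steps, Python scripts to look and compute and a tool call to move; the robot and the scene stay as the last step left them, time stands still between calls to the robot, and variables do not carry over. Pictures are saved under pics/ and viewed, about 8 in all and at most 12, crops included, and the job is handed in when it is done.

Besides the shell and the picture viewer there is one more tool, called in YAML: its name, and indented under it one key for each argument. send_rows: Moves the arm, as the interface text tells. Its arguments: {"type":"object","properties":{"deltas":{"type":"array","items":{"type":"array","items":{"type":"number"}}}},"required":["deltas"]}

```bash
mkdir -p pics
cat > h.py <<'E'
import numpy as np, cv2
from bench import arm
def cam(name):
    s=arm.read_state(); d=arm.snapshot(name)
    if 'pose' in d: T=np.array(d['pose'])
    else:
        W=np.eye(4); W[:3,:3]=s['tcp_rot']; W[:3,3]=s['tcp_pos']; T=W@np.array(d['tool_from_camera'])
    z=d['z_map']; h,w=z.shape; f=h/2/np.tan(np.radians(d['fovy'])/2)
    K=np.array([[f,0,d['cx']],[0,f,d['cy']],[0,0,1]])
    u,v=np.meshgrid(np.arange(w),np.arange(h))
    p=cv2.undistortPoints(np.stack([u,v],-1).reshape(-1,1,2).astype(float),K,np.array([d['k1'],0,0,0.])).reshape(h,w,2)
    P=np.stack([p[...,0]*z,-p[...,1]*z,-z],-1)@T[:3,:3].T+T[:3,3]
    P[z<=0]=np.nan
    return d['img'],P,T
def save(n,img): cv2.imwrite(f'pics/{n}.png',img[...,::-1])
E
python3 - <<'E'
from h import *
s=arm.read_state(); print(s)
for n in('top','scene'):
    i,P,T=cam(n); save(n+'1',i); np.savez(n+'1.npz',i=i,P=P,T=T)
E
```

```text
{'time_s': 0.0, 'joints': array([-1.44722135,  0.33389613,  0.03989823,  1.46627154, -0.013397  ,
        1.34328692, -0.05850482]), 'qd': array([ 0.00184742, -0.00058233,  0.00040833,  0.00016272, -0.00137945,
       -0.00090767,  0.00161973]), 'effort': array([ 8.57255163e-04, -6.56353927e+01,  1.33604631e+00, -4.03794980e+01,
       -5.94599429e-02,  4.48433217e-02,  1.83286916e-04]), 'tcp_pos': array([0.14355526, 0.63350374, 0.240669  ]), 'tcp_rot': array([[-2.35658118e-04,  2.20980044e-01,  9.75278301e-01],
       [-1.57829518e-03,  9.75277031e-01, -2.20980138e-01],
       [-9.99998727e-01, -1.59135280e-03,  1.18939788e-04]]), 'wrist_force': array([ 0.36133791, -0.4354095 , -0.0644492 ]), 'wrist_torque': array([-0.024571  ,  0.00675688, -0.06469302]), 'opening': 0.0871921647540114}
```

View pics/top1.png

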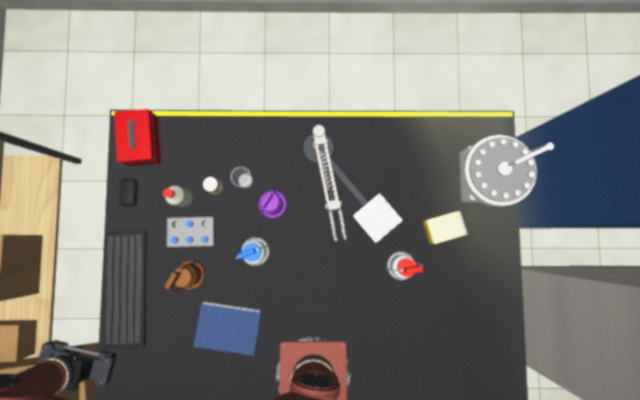

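View pics/scene1.png

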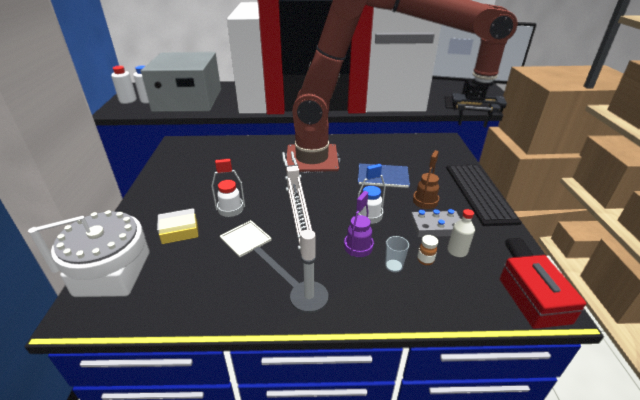

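Top view: blue carrier at (252,251), post at (319,133), fork tips around (338,238), tray at (378,217); the purple look-alike is at (272,203). Next I measure these points.

Run:
```python
from h import *
for n in('top','scene'):
    D=np.load(n+'1.npz'); i,P=D['i'].astype(int),D['P']
    r,g,b=i[...,0],i[...,1],i[...,2]
    X,Y,Z=P[...,0],P[...,1],P[...,2]
    print(n)
    m=(b>120)&(b>r+60)&(b>g+20)&(Z>.15)&(Z<.26)&(X>.2)&(X<.9)&(abs(Y)<.6)
    q=P[m]; print('grip',len(q),np.median(q,0),q.min(0),q.max(0))
    if len(q)>5:
        t=q[q[:,2]>np.median(q[:,2])-.01]; c=t[:,:2].mean(0); w,V=np.linalg.eigh(np.cov((t[:,:2]-c).T)); print('top',c,t[:,2].max(),V[:,1],2*np.sqrt(3*w))
    m=(b>120)&(b>r+60)&(Z>.09)&(Z<.125)&(X>.2)&(X<.9)&(abs(Y)<.6); q=P[m]; print('cap',len(q),np.mean(q,0))
    # boom
    m=(Z>.235)&(Z<.42)&(X>.3)&(X<1.1)&(abs(Y)<.12); q=P[m]
    for lo in np.arange(.4,1.0,.02):
        t=q[(q[:,0]>=lo)&(q[:,0]<lo+.02)]
        if len(t): print(round(lo,2),len(t),t.mean(0).round(3),'y',t[:,1].min().round(3),t[:,1].max().round(3),'zmax',t[:,2].max().round(3))
    m=(Z>.005)&(Z<.02)&(X>.3)&(X<1)&(Y<0)&(Y>-.4)&(r>150)&(abs(r-b)<50); q=P[m]; print('tray',len(q),q.mean(0))
```

```text
top
grip 108 [0.43246428 0.20056526 0.21170667] [0.41461573 0.17364844 0.15018834] [0.44466664 0.24313117 0.21700753]
top [0.43094399 0.20413075] 0.21700753135951611 [-0.36266089  0.93192118] [0.01576418 0.05164414]
cap 185 [0.43009001 0.20226217 0.11237494]
0.46 15 [ 0.475 -0.074  0.292] y -0.096 -0.062 zmax 0.296
0.48 39 [ 0.49  -0.076  0.28 ] y -0.094 -0.056 zmax 0.293
0.5 39 [ 0.51  -0.072  0.287] y -0.091 -0.053 zmax 0.294
0.52 40 [ 0.53  -0.069  0.29 ] y -0.088 -0.05 zmax 0.295
0.54 49 [ 0.552 -0.064  0.29 ] y -0.082 -0.046 zmax 0.297
0.56 96 [ 0.57  -0.06   0.291] y -0.081 -0.039 zmax 0.298
0.58 50 [ 0.589 -0.059  0.274] y -0.081 -0.039 zmax 0.297
0.6 40 [ 0.61  -0.055  0.257] y -0.072 -0.037 zmax 0.267
0.62 43 [ 0.63  -0.051  0.252] y -0.067 -0.034 zmax 0.263
0.64 29 [ 0.65  -0.045  0.251] y -0.064 -0.028 zmax 0.26
0.66 27 [ 0.67  -0.044  0.247] y -0.061 -0.025 zmax 0.252
0.68 28 [ 0.69  -0.039  0.242] y -0.056 -0.022 zmax 0.25
0.7 19 [ 0.71  -0.036  0.238] y -0.053 -0.019 zmax 0.242
0.72 3 [ 0.724 -0.048  0.237] y -0.05 -0.047 zmax 0.237
0.78 38 [ 0.795 -0.017  0.242] y -0.0
[... 766 characters left out ...]
82 -0.038 zmax 0.297
0.58 192 [ 0.586 -0.059  0.269] y -0.081 -0.04 zmax 0.296
0.6 37 [ 0.61  -0.052  0.258] y -0.069 -0.034 zmax 0.267
0.62 39 [ 0.631 -0.049  0.252] y -0.066 -0.032 zmax 0.263
0.64 30 [ 0.649 -0.045  0.251] y -0.063 -0.029 zmax 0.258
0.66 33 [ 0.669 -0.043  0.247] y -0.06 -0.023 zmax 0.254
0.68 30 [ 0.689 -0.039  0.242] y -0.057 -0.021 zmax 0.248
0.7 26 [ 0.708 -0.036  0.238] y -0.053 -0.018 zmax 0.242
0.72 4 [ 0.724 -0.039  0.236] y -0.048 -0.018 zmax 0.238
0.78 27 [ 0.796 -0.017  0.242] y -0.031 -0.003 zmax 0.245
0.8 79 [ 0.811 -0.017  0.242] y -0.033 -0.001 zmax 0.245
0.82 20 [ 0.822 -0.017  0.24 ] y -0.026 -0.009 zmax 0.245
tray 676 [ 0.54702623 -0.23098704  0.00783256]
```

Run:
```python
import cv2,numpy as np
a=cv2.imread('pics/top1.png')[100:290,220:420]; b=cv2.imread('pics/scene1.png')[140:320,260:420]
a=cv2.resize(a,None,fx=3,fy=3,interpolation=2);b=cv2.resize(b,(200,570*200//200)) if 0 else cv2.resize(b,None,fx=1.2,fy=1.2)
cv2.imwrite('pics/crop1.png',a)
```

```text
(no output)
```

View pics/crop1.png

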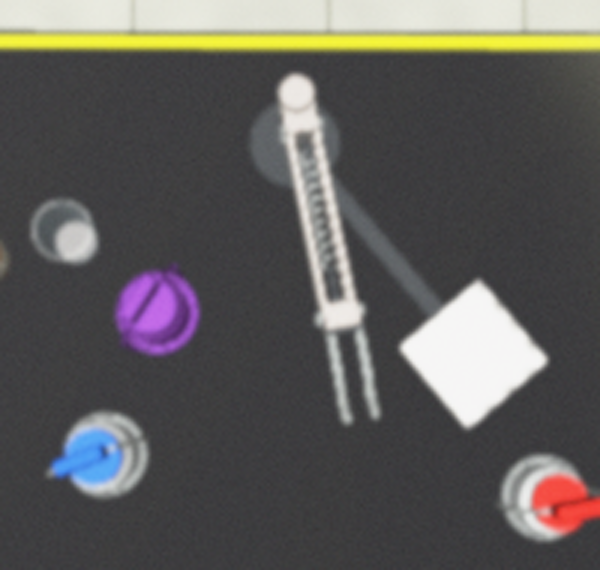

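Measured: carrier grip at (0.431, 0.203), jaw yaw about 21°. Fork seat is at about (0.493, -0.076, 0.282), boom yaw about 10.7°. I move above the grip and refine with the wrist camera.

send_rows:
  deltas:
    - [-40,0,0,0,0,0,87]
    - [-80,0,0,5,0,0,87]
    - [-100,-25,26,12,0,0,87]
    - [-100,-52,55,19,0,0,87]
    - [-100,-80,85,26,0,0,87]
    - [-100,-108,114,33,0,0,87]
    - [-100,-136,143,40,0,0,87]
    - [-100,-164,172,47,0,0,87]
    - [-100,-192,202,54,0,0,87]
    - [-100,-220,232,56,0,0,87]
    - [-100,-248,261,56,0,0,87]
    - [-100,-276,291,56,0,0,87]
    - [-100,-304,320,56,0,0,87]
    - [-100,-330,348,56,0,0,87]
    - [-100,-350,368,56,0,0,87]
    - [-100,-356,375,56,0,0,87]
    - [-100,-356,375,56,0,0,87]
    - [-100,-356,375,56,0,0,87]
    - [-100,-356,375,56,0,0,87]

```text
time_s: 1.68
tcp_pos: [0.4297, 0.2052, 0.341]
tcp_rot: [[-0.001, 0.931, 0.364], [-0.002, 0.364, -0.931], [-1.0, -0.001, 0.001]]
wrist_force: [0.3, -0.1, 1.1]
opening: 0.0869
```

```bash
cat > g.py <<'E'
from h import *
i,P,T=cam('wrist'); save('wrist1',i); np.savez('w1.npz',i=i,P=P)
s=arm.read_state(); print(s['time_s'],s['tcp_pos'],s['tcp_rot'],s['wrist_force'])
i=i.astype(int); r,g,b=i[...,0],i[...,1],i[...,2]
m=(b>100)&(b>r+60)&(P[...,2]>.19)&(P[...,2]<.225); q=P[m]; print(len(q),q.mean(0),q.max(0))
R=cv2.minAreaRect((q[:,:2]*1000).astype(np.float32)); print(R)
c=q[:,:2].mean(0); w,V=np.linalg.eigh(np.cov((q[:,:2]-c).T)); print(V[:,1],2*np.sqrt(3*w), np.degrees(np.arctan2(V[0,1],-V[1,1])))
m=(b>100)&(b>r+60)&(P[...,2]>.1)&(P[...,2]<.12); print('cap',P[m].mean(0) if m.any() else 0)
E
python3 g.py
```

```text
1.7333 [0.42968161 0.20530959 0.34105899] [[-6.93274262e-04  9.31083731e-01  3.64804887e-01]
 [-1.70808587e-03  3.64803340e-01 -9.31083028e-01]
 [-9.99998301e-01 -1.26861397e-03  1.33746219e-03]] [-0.52383349  0.6966321  -0.37636865]
1008 [0.42812789 0.20726772 0.20991986] [0.44379975 0.23028001 0.21310636]
((429.0130310058594, 205.1390838623047), (15.84493637084961, 51.03737258911133), 21.165048599243164)
[-0.35650521  0.93429333] [0.01593057 0.05217782] -159.1142764516229
cap [0.42787515 0.20809676 0.11121294]
```

View pics/wrist1.png

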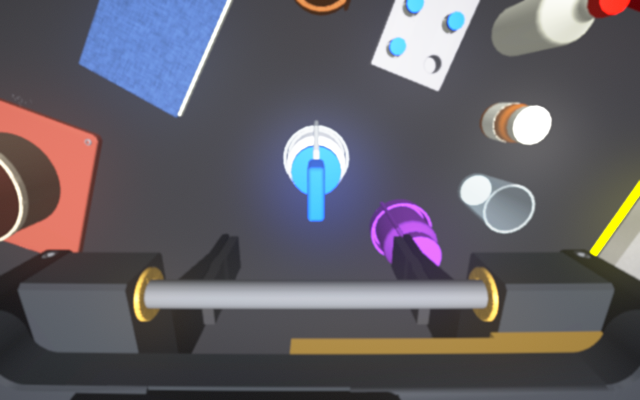

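```bash
cat > f.py <<'E'
import sys
from h import *
n=int(sys.argv[1]); F=[];E=[]
for k in range(n):
    arm.snapshot('wrist'); s=arm.read_state(); F.append(np.r_[s['wrist_force'],s['wrist_torque']]); E.append(s['effort'])
F=np.array(F);E=np.array(E)
print('F',F.mean(0).round(3),'sd',F.std(0).round(3)); print('E',E.mean(0).round(3),'sd',E.std(0).round(3)); print(s['time_s'],s['tcp_pos'].round(4),s['opening'])
E
python3 f.py 14
```

```text
F [ 0.124 -0.148 -0.06  -0.084  0.023 -0.006] sd [0.427 0.454 0.327 0.031 0.02  0.026]
E [-2.5000e-02 -2.7939e+01 -2.0870e+00 -4.1325e+01 -6.5000e-02  2.9000e-02
 -6.0000e-03] sd [0.119 0.077 0.09  0.009 0.007 0.002 0.006]
2.4333 [0.4306 0.2036 0.3413] 0.08680787362756916
```

send_rows:
  deltas:
    - [35,0,0,0,0,0,87]
    - [70,0,0,0,0,0,87]
    - [95,0,0,0,0,0,87]
    - [115,0,0,0,0,0,87]
    - [128,0,0,0,0,0,87]
    - [136,0,0,0,0,0,87]
    - [140,0,0,0,0,0,87]
    - [140,0,0,0,0,0,87]
    - [140,0,0,0,0,0,60]
    - [140,0,0,0,0,0,40]
    - [140,0,0,0,0,0,25]
    - [140,0,0,0,0,0,0]
    - [140,0,0,0,0,0,0]
    - [140,0,0,0,0,0,0]
    - [140,0,0,0,0,0,0]
    - [140,0,0,0,0,0,0]
    - [140,0,0,0,0,0,0]

```text
time_s: 3.85
tcp_pos: [0.4306, 0.2034, 0.2013]
tcp_rot: [[-0.0, 0.932, 0.362], [-0.001, 0.362, -0.932], [-1.0, -0.001, 0.001]]
wrist_force: [0.3, -0.2, -0.6]
opening: 0.0348
```

send_rows:
  deltas:
    - [0,0,0,0,0,0,0]
    - [0,0,0,0,0,0,0]
    - [0,0,0,0,0,0,0]
    - [0,0,0,0,0,0,0]
    - [0,0,0,0,0,0,0]
    - [0,0,0,0,0,0,0]
    - [0,0,0,0,0,0,0]
    - [0,0,0,0,0,0,0]
    - [0,0,0,0,0,0,0]
    - [0,0,0,0,0,0,0]

```text
time_s: 4.68
tcp_pos: [0.4306, 0.2034, 0.2013]
tcp_rot: [[-0.0, 0.932, 0.362], [-0.001, 0.362, -0.932], [-1.0, -0.001, 0.001]]
wrist_force: [-1.5, -0.3, -0.7]
opening: 0.0158
```

send_rows:
  deltas:
    - [-4,0,0,0,0,0,0]
    - [-15,0,0,0,0,0,0]
    - [-35,0,0,0,0,0,0]
    - [-60,0,0,0,0,0,0]
    - [-85,0,0,0,0,0,0]
    - [-110,0,0,0,0,0,0]
    - [-128,0,0,0,0,0,0]
    - [-139,0,0,0,0,0,0]
    - [-144,0,0,0,0,0,0]
    - [-145,0,0,0,0,0,0]
    - [-145,0,0,0,0,0,0]
    - [-145,0,0,0,0,0,0]
    - [-145,0,0,0,0,0,0]
    - [-145,0,0,0,0,0,0]

```text
time_s: 5.85
tcp_pos: [0.4304, 0.2034, 0.3455]
tcp_rot: [[-0.001, 0.932, 0.362], [-0.003, 0.362, -0.932], [-1.0, -0.002, 0.002]]
wrist_force: [-0.3, 0.7, -6.2]
opening: 0.0161
```

```bash
python3 f.py 10
python3 - <<'E'
from h import *
s=arm.read_state(); R=s['tcp_rot']; p=s['tcp_pos']; print(R.round(4))
a=np.arctan2(.043,.234)
D=np.load('top1.npz');S=np.load('scene1.npz')
for d in (D,S):
    P=d['P']; q=P[(P[...,2]>.22)&(P[...,2]<.31)&(P[...,0]>.46)&(P[...,0]<.83)&(abs(P[...,1]+.05)<.08)]
    # boom centreline from binned y mid-extents
    xs=[];ys=[]
    for lo in np.arange(.48,.71,.01):
        t=q[(q[:,0]>=lo)&(q[:,0]<lo+.01)]
        if len(t)>5: xs.append(lo+.005); ys.append((t[:,1].min()+t[:,1].max())/2)
    print(np.polyfit(xs,ys,1), np.polyval(np.polyfit(xs,ys,1),[.493,.574,.808]))
    t=q[(q[:,2]>.285)&(q[:,0]>.54)&(q[:,0]<.62)]; print('head',t.mean(0), cv2.minAreaRect((t[:,:2]*1000).astype(np.float32)))
    t=q[q[:,0]<.56]; print('tip min x',np.sort(t[:,0])[:6], t[t[:,0]<.478].mean(0))
    t=t[t[:,0]<.485]
    print(np.c_[t[np.argsort(t[:,0])]][::3].round(4))
E
```

```text
F [-0.16  -0.302 -6.042 -0.081  0.01  -0.011] sd [0.253 0.6   0.598 0.035 0.025 0.033]
E [-3.0000e-03 -3.0053e+01 -2.2230e+00 -4.4217e+01 -6.6000e-02  3.4000e-02
  0.0000e+00] sd [0.003 0.018 0.004 0.034 0.001 0.004 0.   ]
6.35 [0.4306 0.2036 0.3463] 0.015856132731143193
[[-4.000e-04  9.321e-01  3.621e-01]
 [-1.500e-03  3.621e-01 -9.321e-01]
 [-1.000e+00 -9.000e-04  1.300e-03]]
[ 0.1834591  -0.16567604] [-0.0752307  -0.06037052 -0.01744109]
head [ 0.5662573  -0.06238722  0.29274014] ((561.996337890625, -62.63764953613281), (47.66216278076172, 34.991729736328125), 10.815572738647461)
tip min x [0.4694758  0.47234183 0.47234966 0.47235188 0.47519927 0.47519956] [ 0.47361463 -0.07061942  0.29131618]
[[ 0.4695 -0.0646  0.2908]
 [ 0.4724 -0.0673  0.2941]
 [ 0.4752 -0.0933  0.2917]
 [ 0.4781 -0.0901  0.2963]
 [ 0.4781 -0.0673  0.2933]
 [ 0.4809 -0.0933  0.2927]
 [ 0.481  -0.062   0.2848]
 [ 0.4838 -0.088   0.2864]
 [ 0.4839 -0.0595  0.276 ]]
[ 0.18290521 -0.16460817] [-0.0744359  -0.05962058 -0.01682076]
head [ 0.57195833 -0.06139162  0.29249205] ((562.0277709960938, -62.347320556640625), (50.57275390625, 34.126121520996094), 11.099344253540039)
tip min x [0.47236533 0.47371998 0.47379686 0.47399093 0.47477063 0.47539303] [ 0.47525657 -0.0713718   0.29139363]
[[ 0.4724 -0.0629  0.295 ]
 [ 0.474  -0.0661  0.2924]
 [ 0.4756 -0.088   0.29  ]
 [ 0.478  -0.0629  0.291 ]
 [ 0.4792 -0.0662  0.2847]
 [ 0.4798 -0.0942  0.2854]
 [ 0.481  -0.0629  0.2891]
 [ 0.482  -0.0599  0.2861]
 [ 0.4831 -0.063   0.2832]]
```

send_rows:
  deltas:
    - [0,-2,5,0,0,0,0]
    - [0,-7,19,1,0,0,0]
    - [0,-14,38,2,0,0,0]
    - [0,-23,62,3,0,0,0]
    - [0,-33,90,4,0,0,0]
    - [0,-44,119,5,0,0,0]
    - [0,-55,149,6,0,0,0]
    - [0,-66,179,7,0,0,0]
    - [0,-77,206,8,0,0,0]
    - [0,-86,231,9,0,0,0]
    - [0,-93,250,10,0,0,0]
    - [0,-98,263,10.8,0,0,0]
    - [0,-100,269,10.8,0,0,0]
    - [0,-101,271,10.8,0,0,0]
    - [0,-101,271,10.8,0,0,0]
    - [0,-101,271,10.8,0,0,0]
    - [0,-101,271,10.8,0,0,0]
    - [0,-101,271,10.8,0,0,0]

```text
time_s: 7.85
tcp_pos: [0.4347, -0.0846, 0.3466]
tcp_rot: [[-0.001, 0.983, 0.183], [-0.002, 0.183, -0.983], [-1.0, -0.001, 0.002]]
wrist_force: [-1.2, 0.6, -6.0]
opening: 0.016
```

```bash
python3 f.py 10
python3 - <<'E'
from h import *
print(arm.read_state()['tcp_rot'].round(4))
i,P,T=cam('wrist'); np.savez('w2.npz',i=i,P=P); save('wrist2',i)
i2,P2,T2=cam('scene'); np.savez('s2.npz',i=i2,P=P2)
q=P[(P[...,2]>.22)&(P[...,2]<.31)&(P[...,0]>.46)&(P[...,0]<.72)&(abs(P[...,1]+.06)<.06)]
print(len(q))
for lo in np.arange(.46,.72,.01):
    t=q[(q[:,0]>=lo)&(q[:,0]<lo+.01)]
    if len(t)>3: print(round(lo,3),len(t),t[:,1].min().round(4),t[:,1].max().round(4),'mid',((t[:,1].min()+t[:,1].max())/2).round(4),'z',np.percentile(t[:,2],[5,50,95]).round(4))
E
```

```text
F [-1.390e-01  8.800e-02 -5.933e+00 -9.200e-02  1.900e-02  2.000e-03] sd [0.535 0.559 0.389 0.034 0.023 0.037]
E [-5.2000e-02 -8.6690e+00 -8.8140e+00 -4.3551e+01 -6.7000e-02  5.1000e-02
 -2.0000e-03] sd [0.023 0.043 0.019 0.005 0.014 0.002 0.001]
8.35 [ 0.4346 -0.0856  0.3467] 0.015740324069082632
[[-3.000e-04  9.835e-01  1.810e-01]
 [-1.500e-03  1.810e-01 -9.835e-01]
 [-1.000e+00 -6.000e-04  1.400e-03]]
10486
0.46 340 -0.0979 -0.0568 mid -0.0773 z [0.2218 0.2549 0.2905]
0.47 303 -0.097 -0.0606 mid -0.0788 z [0.2228 0.2897 0.2925]
0.48 277 -0.0951 -0.0589 mid -0.077 z [0.2724 0.2792 0.2878]
0.49 360 -0.0939 -0.057 mid -0.0754 z [0.2708 0.2757 0.2822]
0.5 426 -0.0928 -0.0549 mid -0.0738 z [0.2781 0.2853 0.2893]
0.51 338 -0.091 -0.0535 mid -0.0722 z [0.2858 0.2886 0.2899]
0.52 339 -0.0887 -0.0515 mid -0.0701 z [0.2857 0.2886 0.29  ]
0.53 333 -0.087 -0.0497 mid -0.0683 z [0.2859 0.2886 0.2901]
0.54 330 -0.0855 -0.0479 mid -0.0667 z [0.2859 0.2885 0.29  ]
0.55 1646 -0.0836 -0.0463 mid -0.065 z [0.2266 0.2844 0.2929]
0.56 1415 -0.0828 -0.0389 mid -0.0608 z [0.2271 0.2892 0.2932]
0.57 1016
[... 214 characters left out ...]
[0.2208 0.2591 0.2635]
0.61 274 -0.0721 -0.0358 mid -0.054 z [0.2388 0.2584 0.2619]
0.62 275 -0.0704 -0.0338 mid -0.0521 z [0.2412 0.2555 0.259 ]
0.63 334 -0.068 -0.0322 mid -0.0501 z [0.2281 0.2511 0.2564]
0.64 301 -0.0662 -0.0301 mid -0.0481 z [0.2288 0.2491 0.2539]
0.65 254 -0.0647 -0.0284 mid -0.0466 z [0.2282 0.2475 0.2514]
0.66 274 -0.0619 -0.0267 mid -0.0443 z [0.2238 0.244  0.2485]
0.67 260 -0.0602 -0.0248 mid -0.0425 z [0.2235 0.2412 0.2458]
0.68 252 -0.0589 -0.0227 mid -0.0408 z [0.2214 0.2397 0.2433]
0.69 204 -0.0574 -0.0211 mid -0.0392 z [0.2268 0.2374 0.241 ]
0.7 132 -0.0557 -0.0194 mid -0.0376 z [0.2246 0.2339 0.2388]
0.71 88 -0.0526 -0.0189 mid -0.0358 z [0.2228 0.2323 0.236 ]
```

View pics/wrist2.png

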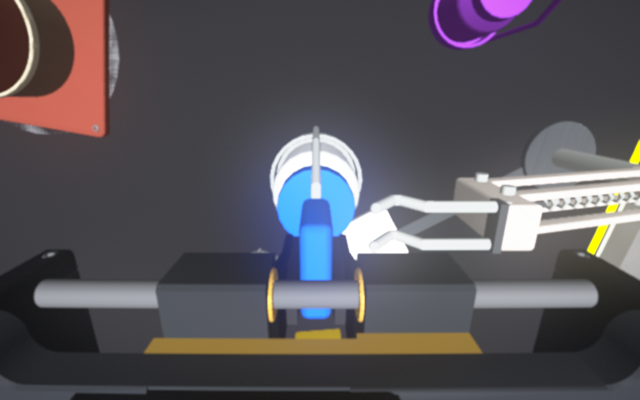

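send_rows:
  deltas:
    - [1,2,0,0,0,0,0]
    - [2,6,0,0,0,0,0]
    - [3,10,0,0,0,0,0]
    - [3,14,0,0,0,0,0]
    - [3,18,0,0,0,0,0]
    - [3,22,0,0,0,0,0]
    - [3,26,0,0,0,0,0]
    - [3,30,1,0,0,0,0]
    - [3,34,1,0,0,0,0]
    - [3,38,1,0,0,0,0]
    - [3,42,1,0,0,0,0]
    - [3,46,1,0,0,0,0]
    - [3,50,1,0,0,0,0]
    - [3,54,1,0,0,0,0]
    - [3,57,1,0,0,0,0]
    - [3,59,1,0,0,0,0]
    - [3,60,1,0,0,0,0]
    - [3,60,1,0,0,0,0]
    - [3,60,1,0,0,0,0]
    - [3,60,1,0,0,0,0]

```text
time_s: 10.12
tcp_pos: [0.4937, -0.0758, 0.3437]
tcp_rot: [[-0.0, 0.984, 0.181], [-0.001, 0.181, -0.984], [-1.0, -0.001, 0.001]]
wrist_force: [-0.7, 0.0, -6.2]
opening: 0.0158
```

```bash
python3 f.py 8
python3 - <<'E'
from h import *
print(arm.read_state()['tcp_rot'].round(4))
i,P,T=cam('scene'); c=cv2.resize(i[130:230,240:400],None,fx=4,fy=4,interpolation=2); save('scene3',c)
E
```

```text
F [ 0.104 -0.205 -5.497 -0.093  0.024  0.007] sd [0.528 0.531 0.338 0.018 0.024 0.035]
E [-4.0000e-03 -1.8597e+01 -2.9780e+00 -4.4183e+01 -5.0000e-02  6.1000e-02
 -1.0000e-03] sd [0.015 0.07  0.012 0.004 0.005 0.005 0.   ]
10.5167 [ 0.4938 -0.0758  0.3437] 0.015661901270796315
[[-3.000e-04  9.835e-01  1.810e-01]
 [-1.300e-03  1.810e-01 -9.835e-01]
 [-1.000e+00 -5.000e-04  1.200e-03]]
```

View pics/scene3.png

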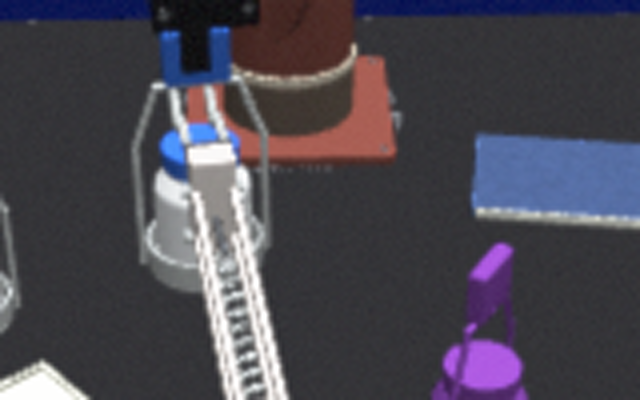

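Prongs lie between bar and cap. Now I lower to contact, then follow the sinking arc at about 2.5 cm/s.

send_rows:
  deltas:
    - [2,0,0,0,0,0,0]
    - [4,0,0,0,0,0,0]
    - [6,0,0,0,0,0,0]
    - [8,0,0,0,0,0,0]
    - [10,0,0,0,0,0,0]
    - [12,0,0,0,0,0,0]
    - [14,0,0,0,0,0,0]
    - [16,0,0,0,0,0,0]
    - [18,0,0,0,0,0,0]
    - [20,0,0,0,0,0,0]
    - [22,0,0,0,0,0,0]
    - [24,0,0,0,0,0,0]
    - [25.5,0,0,0,0,0,0]
    - [27,0,0,0,0,0,0]
    - [28.5,0,0,0,0,0,0]
    - [30,0,0,0,0,0,0]
    - [31.5,0,0,0,0,0,0]
    - [33,0,0,0,0,0,0]
    - [33,0,0,0,0,0,0]
    - [33,0,0,0,0,0,0]

```text
time_s: 12.23
tcp_pos: [0.4927, -0.0761, 0.3103]
tcp_rot: [[-0.003, 0.984, 0.181], [-0.001, 0.181, -0.984], [-1.0, -0.003, 0.001]]
wrist_force: [-7.2, -0.4, -1.9]
opening: 0.0156
```

```bash
python3 f.py 8
```

```text
F [-7.189 -0.898 -2.35  -0.292  1.743  0.016] sd [0.477 0.513 0.463 0.035 0.026 0.015]
E [-8.9600e-01 -1.8157e+01 -3.1540e+00 -4.5199e+01 -4.0600e-01 -2.6120e+00
 -3.0000e-03] sd [0.001 0.011 0.002 0.02  0.001 0.001 0.   ]
12.6333 [ 0.4927 -0.0761  0.3103] 0.01580481728763989
```

Bar is touching the post-side slope (7 N outward), so I ease outward to the crook's bottom.

send_rows:
  deltas:
    - [0,-0.5,0,0,0,0,0]
    - [0,-1,0,0,0,0,0]
    - [0,-1.5,0,0,0,0,0]
    - [0,-2,0,0,0,0,0]
    - [0,-2,0,0,0,0,0]
    - [0,-2,0,0,0,0,0]

```text
time_s: 13.13
tcp_pos: [0.4912, -0.0763, 0.3106]
tcp_rot: [[-0.002, 0.984, 0.181], [-0.001, 0.181, -0.984], [-1.0, -0.002, 0.001]]
wrist_force: [1.7, 0.4, -4.0]
opening: 0.0159
```

```bash
python3 f.py 5
python3 - <<'E'
from h import *
i,P,T=cam('wrist'); np.savez('w4.npz',i=i,P=P)
q=P[(P[...,2]>.2)&(P[...,2]<.31)&(P[...,0]>.46)&(P[...,0]<.62)&(abs(P[...,1]+.06)<.06)]
t=q[(q[:,0]>.52)&(q[:,0]<.545)]; print('prong top',np.percentile(t[:,2],[50,90]))
t=q[(q[:,0]>.555)&(q[:,0]<.59)]; print('head top',np.percentile(t[:,2],[50,90,98]))
E
```

```text
F [ 2.155e+00 -8.600e-02 -4.318e+00 -5.100e-02 -5.060e-01 -1.000e-03] sd [0.648 0.248 0.33  0.026 0.064 0.029]
E [ 2.3000e-01 -1.8419e+01 -2.4850e+00 -4.2011e+01  1.5000e-02  8.6100e-01
 -6.0000e-03] sd [0.045 0.012 0.041 0.085 0.022 0.111 0.001]
13.3833 [ 0.491  -0.0763  0.3105] 0.01567490735290096
prong top [0.28220953 0.28326296]
head top [0.27235843 0.28627658 0.28685084]
```

send_rows:
  deltas:
    - [2,0,0,0,0,0,0]
    - [4,-0.4,0,0,0,0,0]
    - [6,-0.8,0,0,0,0,0]
    - [8,-1.2,0,0,0,0,0]
    - [10,-1.6,0,0,0,0,0]
    - [12,-2,0,0,0,0,0]
    - [14,-2.4,0,0,0,0,0]
    - [16,-2.7,0,0,0,0,0]
    - [18,-3,0,0,0,0,0]
    - [20,-3.2,0,0,0,0,0]
    - [22,-3.5,0,0,0,0,0]
    - [24,-3.7,0,0,0,0,0]
    - [26,-3.9,0,0,0,0,0]
    - [28,-4.1,0,0,0,0,0]
    - [30,-4.2,0,0,0,0,0]
    - [32,-4.3,0,0,0,0,0]
    - [34,-4.4,0,0,0,0,0]
    - [36,-4.5,0,0,0,0,0]
    - [36,-4.5,0,0,0,0,0]

```text
time_s: 15.02
tcp_pos: [0.4865, -0.0772, 0.2741]
tcp_rot: [[-0.002, 0.984, 0.181], [-0.002, 0.181, -0.984], [-1.0, -0.003, 0.001]]
wrist_force: [1.1, -1.1, -1.9]
opening: 0.0158
```

```bash
python3 f.py 10
cat > z.py <<'E'
from h import *
i,P,T=cam('wrist')
q=P[(P[...,2]>.15)&(P[...,2]<.31)&(P[...,0]>.46)&(P[...,0]<.62)&(abs(P[...,1]+.06)<.06)]
t=q[(q[:,0]>.52)&(q[:,0]<.54)]; print('prong top',np.percentile(t[:,2],[50,90]))
s=arm.read_state(); print(s['tcp_rot'].round(4))
E
python3 z.py
```

```text
F [ 0.38   0.021 -1.795 -0.099 -0.103 -0.003] sd [0.463 0.481 0.707 0.026 0.032 0.02 ]
E [ 7.8000e-02 -1.7935e+01 -2.2520e+00 -4.1062e+01 -3.3000e-02  2.9400e-01
 -1.0000e-03] sd [0.013 0.026 0.017 0.105 0.002 0.017 0.004]
15.5167 [ 0.4865 -0.0772  0.2745] 0.015703498991660722
prong top [0.24636163 0.24743037]
[[-0.0023  0.9835  0.1809]
 [-0.0014  0.1809 -0.9835]
 [-1.     -0.0025  0.001 ]]
```

send_rows:
  deltas:
    - [2,0,0,0,0,0,0]
    - [4,-0.1,0,0,0,0,0]
    - [6,-0.2,0,0,0,0,0]
    - [8,-0.2,0,0,0,0,0]
    - [10,-0.2,0,0,0,0,0]
    - [12,-0.2,0,0,0,0,0]
    - [14,-0.1,0,0,0,0,0]
    - [16,-0.1,0,0,0,0,0]
    - [18,0,0,0,0,0,0]
    - [20,0.1,0,0,0,0,0]
    - [22,0.2,0,0,0,0,0]
    - [24,0.3,0,0,0,0,0]
    - [25,0.4,0,0,0,0,0]
    - [26,0.5,0,0,0,0,0]
    - [26,0.5,0,0,0,0,0]

```text
time_s: 16.82
tcp_pos: [0.4869, -0.0772, 0.2483]
tcp_rot: [[-0.002, 0.984, 0.181], [-0.001, 0.181, -0.984], [-1.0, -0.003, 0.001]]
wrist_force: [0.2, 1.0, -0.8]
opening: 0.0159
```

```bash
python3 f.py 20; python3 z.py
```

```text
F [ 0.054  0.12  -0.432 -0.079  0.02   0.008] sd [0.465 0.572 0.457 0.033 0.038 0.028]
E [ 6.7000e-02 -1.8717e+01 -1.3420e+00 -4.0131e+01 -1.3000e-02  9.5000e-02
 -3.0000e-03] sd [0.01  0.019 0.011 0.037 0.002 0.016 0.003]
17.8167 [ 0.487  -0.0772  0.2485] 0.01567096649739244
prong top [0.22062978 0.22178979]
[[-0.0023  0.9835  0.1807]
 [-0.0014  0.1807 -0.9835]
 [-1.     -0.0025  0.001 ]]
```

send_rows:
  deltas:
    - [1,0,0,0,0,0,0]
    - [2,0,0,0,0,0,0]
    - [3,0.1,0,0,0,0,0]
    - [4,0.2,0,0,0,0,0]
    - [5,0.3,0,0,0,0,0]
    - [6,0.4,0,0,0,0,0]
    - [6,0.4,0,0,0,0,0]
    - [6,0.4,0,0,0,0,0]

```text
time_s: 18.53
tcp_pos: [0.4874, -0.0771, 0.2425]
tcp_rot: [[-0.002, 0.984, 0.181], [-0.001, 0.181, -0.984], [-1.0, -0.002, 0.001]]
wrist_force: [0.9, 1.8, -0.3]
opening: 0.0159
```

```bash
python3 f.py 30; python3 z.py
```

```text
F [ 1.13   0.495  0.009 -0.012 -0.247  0.016] sd [0.432 0.514 0.552 0.03  0.043 0.034]
E [ 2.5800e-01 -1.8949e+01 -8.9600e-01 -3.9236e+01  9.1000e-02  5.0200e-01
 -4.0000e-03] sd [0.022 0.025 0.022 0.109 0.013 0.045 0.001]
20.0333 [ 0.4873 -0.0771  0.2425] 0.01586378337705752
prong top [0.30774387 0.30974971]
[[-0.0022  0.9835  0.1807]
 [-0.0014  0.1807 -0.9835]
 [-1.     -0.0024  0.001 ]]
```

send_rows:
  deltas:
    - [0,0.1,0,0,0,0,0]
    - [0,0.2,0,0,0,0,0]
    - [0,0.2,0,0,0,0,0]

```text
time_s: 20.33
tcp_pos: [0.4874, -0.0771, 0.2424]
tcp_rot: [[-0.003, 0.984, 0.181], [-0.001, 0.181, -0.984], [-1.0, -0.003, 0.001]]
wrist_force: [1.0, 0.6, 0.2]
opening: 0.0156
```

```bash
python3 f.py 10
python3 - <<'E'
from h import *
i,P,T=cam('scene'); c=cv2.resize(i[120:240,240:400],None,fx=4,fy=4,interpolation=2); save('scene5',c)
i,P,T=cam('wrist'); save('wrist5',i)
for z0 in np.arange(.19,.32,.01):
    q=P[(P[...,2]>z0)&(P[...,2]<z0+.01)&(P[...,0]>.51)&(P[...,0]<.6)&(abs(P[...,1]+.06)<.03)]; print(round(z0,2),len(q),q.mean(0).round(4) if len(q) else '')
E
```

```text
F [ 0.531 -0.084  0.031 -0.042 -0.044  0.01 ] sd [0.61  0.568 0.394 0.021 0.046 0.033]
E [ 1.3500e-01 -1.9043e+01 -9.8200e-01 -3.9692e+01  2.7000e-02  2.0100e-01
 -4.0000e-03] sd [0.024 0.023 0.024 0.097 0.013 0.051 0.001]
20.8333 [ 0.4875 -0.0771  0.2424] 0.01597353146366624
0.19 995 [ 0.5797 -0.0494  0.1957]
0.2 334 [ 0.5611 -0.0517  0.2054]
0.21 3076 [ 0.5533 -0.0568  0.2167]
0.22 4 [ 0.56   -0.0534  0.2202]
0.23 0 
0.24 0 
0.25 0 
0.26 0 
0.27 0 
0.28 0 
0.29 1285 [ 0.558  -0.0479  0.2967]
0.3 4772 [ 0.5455 -0.0392  0.3068]
0.31 5378 [ 0.5311 -0.0396  0.3144]
```

View pics/scene5.png

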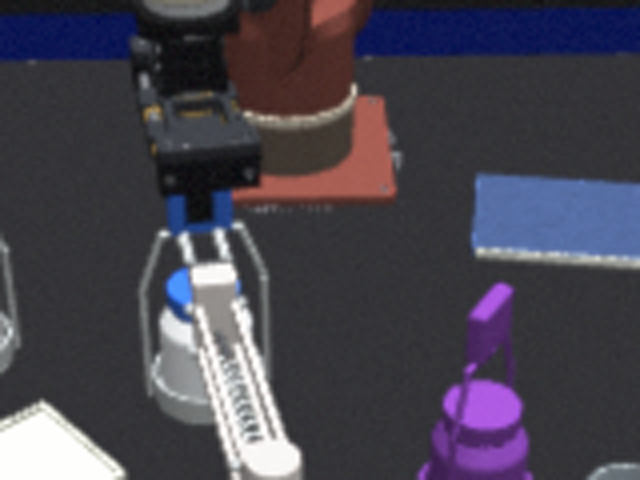

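Scene crop shows the boom sunk, with the bar in the fork at (205,230). Fz is back at the baseline, so I release.

send_rows:
  deltas:
    - [0,0.1,0,0,0,0,18]
    - [0,0.1,0,0,0,0,22]
    - [0,0.1,0,0,0,0,26]
    - [0,0.1,0,0,0,0,32]
    - [0,0.1,0,0,0,0,40]
    - [0,0.1,0,0,0,0,44]
    - [0,0.1,0,0,0,0,44]
    - [0,0.1,0,0,0,0,44]
    - [0,0.1,0,0,0,0,44]
    - [0,0.1,0,0,0,0,44]
    - [0,0.1,0,0,0,0,44]
    - [0,0.1,0,0,0,0,44]
    - [0,0.1,0,0,0,0,44]
    - [0,0.1,0,0,0,0,44]

```text
time_s: 22.1
tcp_pos: [0.4876, -0.0771, 0.2425]
tcp_rot: [[-0.002, 0.984, 0.181], [-0.001, 0.181, -0.984], [-1.0, -0.003, 0.001]]
wrist_force: [0.0, 0.2, 0.1]
opening: 0.0442
```

```bash
cat > b.py <<'E'
from h import *
import sys
i,P,T=cam('scene'); save(sys.argv[1],i); np.savez('b.npz',i=i,P=P)
s=arm.read_state(); print(s['time_s'],s['tcp_pos'].round(4),s['wrist_force'].round(2),s['opening'])
j=i.astype(int); r,g,b=j[...,0],j[...,1],j[...,2]
X,Y,Z=[P[...,k] for k in range(3)]
m=(b>100)&(b>r+60)&(Z>.05)&(Z<.3)&(X>.42)&(X<.7)&(abs(Y+.15)<.15); q=P[m]
for lo in np.arange(.13,.29,.01):
    t=q[(q[:,2]>=lo)&(q[:,2]<lo+.01)]
    if len(t)>3: print('blue',round(lo,2),len(t),t.mean(0).round(4))
w=(abs(r-b)<40)&(r>100)
t=P[w&(X>.5)&(X<.85)&(Z>.15)&(Z<.26)&(Y<.02)&(Y>-.3)]
for lo in np.arange(.52,.84,.02):
    u=t[(t[:,0]>=lo)&(t[:,0]<lo+.02)]
    if len(u)>5: print('boom',round(lo,2),len(u),'y',u[:,1].min().round(3),u[:,1].max().round(3),'z95',np.percentile(u[:,2],95).round(3))
E
python3 b.py s6
```

```text
22.15 [ 0.4876 -0.0771  0.2425] [0.08 0.17 0.54] 0.043946033944203135
blue 0.14 10 [ 0.5093 -0.0931  0.1448]
blue 0.15 45 [ 0.4907 -0.0912  0.154 ]
blue 0.21 15 [ 0.4996 -0.0716  0.2159]
blue 0.22 22 [ 0.4941 -0.072   0.2246]
blue 0.23 25 [ 0.4959 -0.0755  0.2351]
blue 0.24 15 [ 0.495  -0.0724  0.2431]
boom 0.52 18 y -0.087 -0.049 z95 0.219
boom 0.54 26 y -0.083 -0.045 z95 0.222
boom 0.56 158 y -0.081 -0.036 z95 0.222
boom 0.58 84 y -0.081 -0.039 z95 0.218
boom 0.6 41 y -0.071 -0.036 z95 0.205
boom 0.62 47 y -0.068 -0.033 z95 0.205
boom 0.64 50 y -0.063 -0.028 z95 0.208
boom 0.66 55 y -0.06 -0.024 z95 0.21
boom 0.68 47 y -0.056 -0.021 z95 0.212
boom 0.7 59 y -0.053 -0.018 z95 0.214
boom 0.72 40 y -0.05 -0.013 z95 0.217
boom 0.74 32 y -0.045 -0.011 z95 0.219
boom 0.76 25 y -0.042 -0.008 z95 0.227
boom 0.78 56 y -0.043 -0.006 z95 0.243
boom 0.8 200 y -0.035 -0.001 z95 0.244
boom 0.82 173 y -0.029 -0.004 z95 0.241
```

send_rows:
  deltas:
    - [-3,0,0,0,0,0,44]
    - [-8,0,0,0,0,0,44]
    - [-15,0,0,0,0,0,44]
    - [-23,0,0,0,0,0,44]
    - [-32,0,0,0,0,0,44]
    - [-42,0,0,0,0,0,44]
    - [-55,0,0,0,0,0,44]
    - [-70,0,0,0,0,0,44]
    - [-85,0,0,0,0,0,44]
    - [-97,0,0,0,0,0,30]
    - [-104,0,0,0,0,0,10]
    - [-106,0,0,0,0,0,0]
    - [-106,0,0,0,0,0,0]
    - [-106,0,0,0,0,0,0]
    - [-106,0,0,0,0,0,0]

```text
time_s: 23.4
tcp_pos: [0.4875, -0.0769, 0.3478]
tcp_rot: [[-0.004, 0.984, 0.181], [-0.002, 0.181, -0.984], [-1.0, -0.004, 0.001]]
wrist_force: [-0.0, 0.1, 0.2]
opening: 0.0116
```

Run:
```python
from h import *
s=arm.read_state(); print(s['time_s'],s['tcp_pos'],s['tcp_rot'].round(4),s['joints'].round(3),s['opening'])
d=arm.snapshot('wrist'); print(np.array(d['tool_from_camera'])[:3,3]); 
i,P,T=cam('wrist'); save('w7',i); np.savez('w7.npz',i=i,P=P)
X,Y,Z=[P[...,k] for k in range(3)]
D=np.load('top1.npz'); p=D['P'].astype(float); j=D['i'].astype(int); m=(j[...,2]>j[...,1]+60)&(j[...,0]>j[...,1]+40)&(p[...,2]>.02)&(p[...,0]>.4); q=p[m]; print('purple',q.min(0),q.max(0),q.mean(0))
```

```text
23.4 [ 0.48751157 -0.07686822  0.3477616 ] [[-0.0035  0.9835  0.1807]
 [-0.0017  0.1807 -0.9835]
 [-1.     -0.0037  0.001 ]] [-0.894 -0.101  0.906  1.692  0.081  1.516  0.186] 0.01163883580938844
[-1.42506127e-01 -1.21738398e-04 -8.16922431e-02]
purple [0.55271073 0.09956354 0.02005019] [0.64242404 0.19323149 0.22023091] [0.59138305 0.13874693 0.112323  ]
```

View pics/w7.png

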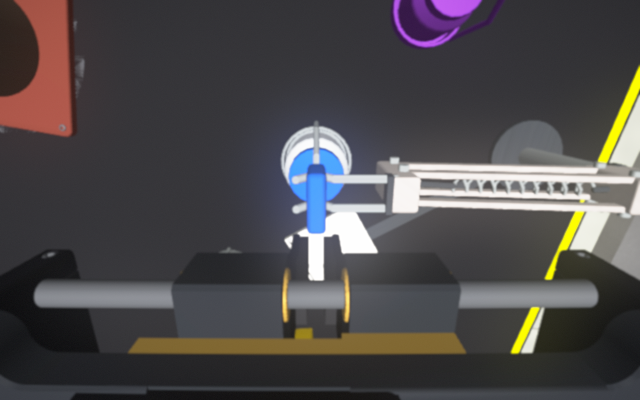

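Carrier hangs by its bar at (317,190); pins stick out at the rear of the head. I now go beside the head with closed fingers.

send_rows:
  deltas:
    - [0,3,-2,7,0,0,0]
    - [0,8,-6,14,0,0,0]
    - [0,15,-11,21,0,0,0]
    - [0,23,-17,28,0,0,0]
    - [0,31,-23,35,0,0,0]
    - [0,39,-29,42,0,0,0]
    - [0,47,-35,49,0,0,0]
    - [0,55,-41,56,0,0,0]
    - [0,63,-47,63,0,0,0]
    - [0,70,-52,70,0,0,0]
    - [0,76,-57,77,0,0,0]
    - [0,80,-60,84,0,0,0]
    - [0,81,-60,90,0,0,0]
    - [0,81,-60,90,0,0,0]
    - [0,81,-60,90,0,0,0]
    - [0,81,-60,90,0,0,0]

```text
time_s: 24.83
tcp_pos: [0.5562, -0.0035, 0.3474]
tcp_rot: [[-0.004, 0.184, -0.983], [-0.002, -0.983, -0.184], [-1.0, 0.001, 0.004]]
wrist_force: [0.2, -0.6, -0.5]
opening: 0.0005
```

send_rows:
  deltas:
    - [10,0,0,0,0,0,0]
    - [30,0,0,0,0,0,0]
    - [55,0,0,0,0,0,0]
    - [80,0,0,0,0,0,0]
    - [100,0,0,0,0,0,0]
    - [117,0,0,0,0,0,0]
    - [130,0,0,0,0,0,0]
    - [137,0,0,0,0,0,0]
    - [139,0,0,0,0,0,0]
    - [139,0,0,0,0,0,0]
    - [139,0,0,0,0,0,0]

```text
time_s: 25.75
tcp_pos: [0.556, -0.0038, 0.209]
tcp_rot: [[-0.003, 0.184, -0.983], [-0.002, -0.983, -0.184], [-1.0, 0.001, 0.003]]
wrist_force: [-0.1, -0.3, -0.5]
opening: 0.0006
```

```bash
python3 - <<'E'
from h import *
s=arm.read_state(); print(s['time_s'],s['tcp_pos'],s['tcp_rot'].round(4),s['joints'].round(3),s['opening'])
i,P,T=cam('wrist'); save('w8',i); np.savez('w8.npz',i=i,P=P)
E
python3 f.py 8; python3 b.py s8
```

```text
25.75 [ 0.55603376 -0.00378999  0.20897383] [[-0.0028  0.1843 -0.9829]
 [-0.0016 -0.9829 -0.1843]
 [-1.      0.001   0.003 ]] [-0.863  0.219  0.913  1.774 -0.181  1.24  -1.288] 0.0005994722274909181
F [-0.012  0.033  0.193 -0.067  0.151  0.013] sd [0.617 0.396 0.16  0.029 0.034 0.027]
E [ 1.4000e-02 -3.7346e+01  7.3130e+00 -3.8602e+01 -2.4000e-02 -4.1000e-02
  3.0000e-03] sd [0.006 0.119 0.03  0.085 0.001 0.001 0.002]
26.2 [ 0.5558 -0.0037  0.2085] 0.000514016192463685
26.25 [ 0.5557 -0.0036  0.2084] [ 0.65 -0.49 -0.59] 0.00034434444105495065
blue 0.14 7 [ 0.5093 -0.0942  0.1456]
blue 0.15 46 [ 0.4924 -0.0911  0.1548]
blue 0.21 11 [ 0.5001 -0.0649  0.2162]
blue 0.22 21 [ 0.4929 -0.0605  0.224 ]
blue 0.25 9 [ 0.4874 -0.063   0.2545]
boom 0.52 10 y -0.08 -0.049 z95 0.218
boom 0.54 29 y -0.082 -0.045 z95 0.222
boom 0.56 153 y -0.081 -0.036 z95 0.222
boom 0.58 83 y -0.076 -0.039 z95 0.218
boom 0.6 42 y -0.071 -0.036 z95 0.204
boom 0.62 49 y -0.067 -0.033 z95 0.206
boom 0.64 46 y -0.063 -0.028 z95 0.208
boom 0.66 56 y -0.06 -0.024 z95 0.21
boom 0.68 47 y -0.056 -0.021 z95 0.212
boom 0.7 57 y -0.053 -0.016 z95 0.214
boom 0.72 40 y -0.048 -0.013 z95 0.217
boom 0.74 36 y -0.045 -0.011 z95 0.219
boom 0.76 20 y -0.042 -0.008 z95 0.227
boom 0.78 55 y -0.043 -0.006 z95 0.244
boom 0.8 202 y -0.035 -0.001 z95 0.244
boom 0.82 171 y -0.03 -0.006 z95 0.241
```

View pics/w8.png

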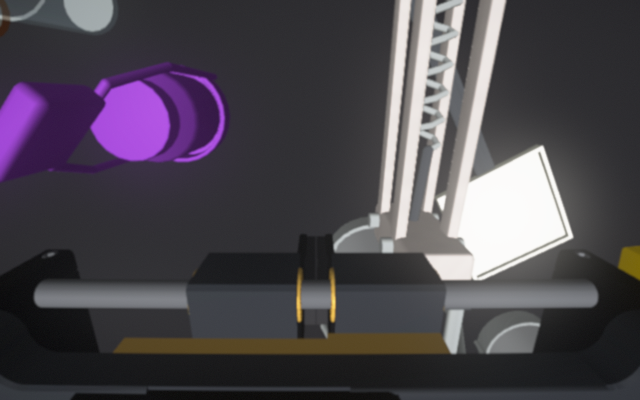

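```bash
cat > w.py <<'E'
from h import *
import sys
post=np.array([.8085,-.0172]); r=.2466; z=.209
s=arm.read_state(); R=s['tcp_rot']; p=s['tcp_pos']
yaw0=np.arctan2(R[1,1],R[0,1])
phi0=np.arctan2(-(p[1]-post[1]),-(p[0]-post[0])); print('phi now',phi0,'r',np.hypot(*(p[:2]-post)),'yaw',np.degrees(yaw0))
for f in np.arange(*map(float,sys.argv[1:4])):
    t=np.r_[post-r*np.array([np.cos(f),np.sin(f)]),z]
    yw=(f+.130)-np.pi/2
    print(round(f,3),(R.T@(t-p)*1000).round(1),'rx',round(-np.degrees(yw-yaw0),1))
E
python3 w.py -.05 .3 .05
```

```text
phi now -0.05357756168756786 r 0.25312716130601987 yaw -79.3957568221234
-0.05 [-0.6  2.4 -6.1] rx 6.0
0.0 [-0.6 14.5 -3.6] rx 3.2
0.05 [-0.5 26.6 -1.6] rx 0.3
0.1 [-0.5 38.9 -0.2] rx -2.6
0.15 [-0.5 51.2  0.5] rx -5.4
0.2 [-0.5 63.5  0.6] rx -8.3
0.25 [-0.5 75.8  0.1] rx -11.2
```

send_rows:
  deltas:
    - [0,3,-1,0,0,0,0]
    - [0,7,-2,0,0,0,0]
    - [0,11,-2,0,0,0,0]
    - [0,15,-2,0,0,0,0]
    - [0,18,-2,0,0,0,0]
    - [0,20,-2,0,0,0,0]
    - [0,22,-2,0,0,0,0]
    - [0,24,-2,0,0,0,0]
    - [0,26,-2,0,0,0,0]
    - [0,28,-1.5,-0.5,0,0,0]
    - [0,30,-1,-1,0,0,0]
    - [0,32,-0.5,-1.5,0,0,0]
    - [0,34,0,-2,0,0,0]
    - [0,36,0,-2.3,0,0,0]
    - [0,38,0,-2.6,0,0,0]
    - [0,40,0,-3,0,0,0]
    - [0,42,0,-3.4,0,0,0]
    - [0,43,0,-3.6,0,0,0]
    - [0,44,0,-3.8,0,0,0]

```text
time_s: 27.83
tcp_pos: [0.5638, -0.0471, 0.2085]
tcp_rot: [[-0.004, 0.249, -0.969], [-0.002, -0.969, -0.249], [-1.0, 0.001, 0.004]]
wrist_force: [-1.0, 1.4, 0.1]
opening: 0.0005
```

```bash
python3 f.py 4; python3 b.py s9; python3 w.py .1 .5 .05
```

```text
F [-0.39   0.339  0.104 -0.009  0.178 -0.003] sd [0.578 0.316 0.367 0.054 0.035 0.019]
E [ 1.5600e-01 -3.9486e+01  8.4620e+00 -3.8583e+01  3.6000e-02 -1.1100e-01
  3.5000e-02] sd [0.103 0.061 0.078 0.111 0.061 0.078 0.081]
28.0333 [ 0.5639 -0.0471  0.2085] 0.0003271156287691494
28.0833 [ 0.5639 -0.0471  0.2086] [-0.79  0.62  0.58] 0.0006369737527681342
blue 0.14 10 [ 0.5139 -0.1085  0.1455]
blue 0.15 53 [ 0.496  -0.1074  0.154 ]
blue 0.21 16 [ 0.5033 -0.099   0.2161]
blue 0.22 23 [ 0.5012 -0.0979  0.2249]
blue 0.25 10 [ 0.4981 -0.1091  0.2531]
boom 0.52 12 y -0.102 -0.064 z95 0.218
boom 0.54 24 y -0.098 -0.057 z95 0.221
boom 0.56 110 y -0.093 -0.052 z95 0.221
boom 0.58 142 y -0.094 -0.051 z95 0.219
boom 0.6 39 y -0.081 -0.045 z95 0.204
boom 0.62 45 y -0.077 -0.042 z95 0.205
boom 0.64 51 y -0.073 -0.035 z95 0.208
boom 0.66 57 y -0.069 -0.03 z95 0.21
boom 0.68 53 y -0.064 -0.027 z95 0.211
boom 0.7 56 y -0.059 -0.021 z95 0.214
boom 0.72 44 y -0.054 -0.018 z95 0.215
boom 0.74 36 y -0.049 -0.013 z95 0.219
boom 0.76 30 y -0.046 -0.008 z95 0.228
boom 0.78 69 y -0.045 -0.003 z95 0.244
boom 0.8 202 y -0.035 -0.001 z95 0.243
boom 0.82 169 y -0.027 -0.006 z95 0.241
phi now 0.12146565868850097 r 0.24638149313345176 yaw -75.60528085613049
0.1 [-0.5 -5.3 -0.5] rx 1.2
0.15 [-0.4  7.   1. ] rx -1.6
0.2 [-0.4 19.3  2. ] rx -4.5
0.25 [-0.4 31.6  2.3] rx -7.4
0.3 [-0.4 43.9  2. ] rx -10.2
0.35 [-0.4 56.2  1.1] rx -13.1
0.4 [-0.4 68.4 -0.4] rx -16.0
0.45 [-0.4 80.6 -2.6] rx -18.8
```

The boom moves as planned, under low force. Continue.

send_rows:
  deltas:
    - [0,2,0.3,-0.5,0,0,0]
    - [0,5,0.7,-1.2,0,0,0]
    - [0,8,1,-1.9,0,0,0]
    - [0,11,1.4,-2.6,0,0,0]
    - [0,14,1.6,-3.3,0,0,0]
    - [0,17,1.8,-4,0,0,0]
    - [0,20,2,-4.7,0,0,0]
    - [0,23,2.1,-5.4,0,0,0]
    - [0,26,2.2,-6.1,0,0,0]
    - [0,29,2.3,-6.8,0,0,0]
    - [0,32,2.3,-7.5,0,0,0]
    - [0,35,2.3,-8.2,0,0,0]
    - [0,38,2.2,-8.9,0,0,0]
    - [0,41,2.1,-9.6,0,0,0]
    - [0,44,2,-10.3,0,0,0]
    - [0,47,1.8,-11,0,0,0]
    - [0,50,1.5,-11.7,0,0,0]
    - [0,53,1.3,-12.4,0,0,0]
    - [0,56,1,-13,0,0,0]
    - [0,59,0.8,-13.7,0,0,0]

```text
time_s: 29.75
tcp_pos: [0.5779, -0.1046, 0.2086]
tcp_rot: [[-0.003, 0.472, -0.882], [-0.002, -0.882, -0.472], [-1.0, 0.0, 0.004]]
wrist_force: [-1.4, 1.6, 0.4]
opening: 0.0004
```

```bash
python3 f.py 2; python3 w.py .35 .6 .03
```

```text
F [-0.52  -0.332 -0.021 -0.042  0.152  0.009] sd [0.294 0.123 0.369 0.085 0.013 0.006]
E [-5.0100e-01 -4.4298e+01  9.3340e+00 -3.8192e+01 -1.1000e-01  3.2000e-02
  8.0000e-03] sd [0.566 0.083 0.424 0.168 0.007 0.039 0.399]
29.85 [ 0.5779 -0.1052  0.2087] 0.00029864577337499225
phi now 0.3646793779393215 r 0.2468199419938627 yaw -61.90973626140337
0.35 [-0.3 -3.6 -0.7] rx 0.6
0.38 [-0.3  3.8  0.2] rx -1.1
0.41 [-0.3 11.1  0.9] rx -2.8
0.44 [-0.3 18.5  1.4] rx -4.6
0.47 [-0.3 25.9  1.7] rx -6.3
0.5 [-0.3 33.3  1.7] rx -8.0
0.53 [-0.3 40.7  1.5] rx -9.7
0.56 [-0.3 48.1  1.1] rx -11.4
0.59 [-0.3 55.5  0.5] rx -13.2
```

send_rows:
  deltas:
    - [0,2,0,-0.5,0,0,0]
    - [0,4.5,0.3,-1.2,0,0,0]
    - [0,7,0.5,-1.9,0,0,0]
    - [0,9.5,0.8,-2.5,0,0,0]
    - [0,12,1,-3.1,0,0,0]
    - [0,14.5,1.2,-3.7,0,0,0]
    - [0,17,1.3,-4.3,0,0,0]
    - [0,19,1.4,-4.7,0,0,0]
    - [0,21,1.5,-5.2,0,0,0]
    - [0,23,1.6,-5.6,0,0,0]
    - [0,25,1.7,-6.1,0,0,0]
    - [0,26.5,1.7,-6.4,0,0,0]
    - [0,28,1.7,-6.8,0,0,0]
    - [0,29.5,1.7,-7.1,0,0,0]
    - [0,31,1.7,-7.5,0,0,0]
    - [0,32,1.7,-7.7,0,0,0]
    - [0,33,1.7,-8,0,0,0]

```text
time_s: 31.27
tcp_pos: [0.592, -0.1352, 0.2087]
tcp_rot: [[-0.003, 0.589, -0.808], [-0.003, -0.808, -0.589], [-1.0, 0.0, 0.004]]
wrist_force: [-0.3, 1.1, 0.7]
opening: 0.0006
```

```bash
python3 f.py 4; python3 w.py .49 .62 .02; python3 b.py s10|grep boom
```

```text
F [-0.148  0.182 -0.194 -0.038  0.172  0.004] sd [0.635 0.837 0.873 0.049 0.027 0.022]
E [ 1.9000e-01 -4.9074e+01  1.1249e+01 -3.8335e+01  3.0000e-02 -9.6000e-02
  2.8000e-02] sd [0.1   0.014 0.074 0.048 0.054 0.042 0.112]
31.4667 [ 0.592  -0.1353  0.2088] 0.00043695356039532554
phi now 0.49951451556756915 r 0.24659871036999736 yaw -53.92177189024414
0.49 [-0.2 -2.3 -0.3] rx 0.6
0.51 [-0.2  2.6  0.3] rx -0.6
0.53 [-0.2  7.5  0.9] rx -1.7
0.55 [-0.2 12.4  1.3] rx -2.9
0.57 [-0.2 17.3  1.6] rx -4.0
0.59 [-0.2 22.2  1.9] rx -5.2
0.61 [-0.2 27.2  2. ] rx -6.3
boom 0.52 7 y -0.196 -0.165 z95 0.207
boom 0.54 8 y -0.23 -0.18 z95 0.217
boom 0.56 46 y -0.244 -0.16 z95 0.217
boom 0.58 25 y -0.188 -0.135 z95 0.221
boom 0.6 163 y -0.184 -0.132 z95 0.221
boom 0.62 137 y -0.172 -0.12 z95 0.217
boom 0.64 66 y -0.155 -0.098 z95 0.204
boom 0.66 69 y -0.142 -0.089 z95 0.208
boom 0.68 76 y -0.126 -0.077 z95 0.21
boom 0.7 76 y -0.113 -0.062 z95 0.211
boom 0.72 83 y -0.097 -0.045 z95 0.216
boom 0.74 79 y -0.083 -0.032 z95 0.217
boom 0.76 62 y -0.069 -0.026 z95 0.226
boom 0.78 130 y -0.056 -0.003 z95 0.243
boom 0.8 235 y -0.042 -0.001 z95 0.244
boom 0.82 181 y -0.028 -0.006 z95 0.24
```

send_rows:
  deltas:
    - [0,1,0,-0.2,0,0,0]
    - [0,2,0.2,-0.4,0,0,0]
    - [0,3,0.3,-0.6,0,0,0]
    - [0,4,0.4,-0.9,0,0,0]
    - [0,5,0.5,-1.1,0,0,0]
    - [0,6,0.6,-1.3,0,0,0]
    - [0,7,0.8,-1.6,0,0,0]
    - [0,8,0.9,-1.8,0,0,0]
    - [0,9,1,-2.1,0,0,0]
    - [0,10,1.1,-2.3,0,0,0]

```text
time_s: 32.35
tcp_pos: [0.5971, -0.1441, 0.2088]
tcp_rot: [[-0.003, 0.621, -0.784], [-0.003, -0.784, -0.621], [-1.0, 0.0, 0.004]]
wrist_force: [-0.7, 0.9, -0.5]
opening: 0.0005
```

send_rows:
  deltas:
    - [0,0.5,0,-0.1,0,0,0]
    - [0,1,0.1,-0.2,0,0,0]
    - [0,1.5,0.1,-0.3,0,0,0]
    - [0,2,0.2,-0.5,0,0,0]

```text
time_s: 32.68
tcp_pos: [0.5982, -0.1458, 0.2088]
tcp_rot: [[-0.003, 0.628, -0.778], [-0.003, -0.778, -0.628], [-1.0, 0.0, 0.004]]
wrist_force: [-1.6, 0.7, -0.3]
opening: 0.0006
```

```bash
python3 f.py 4; python3 w.py .53 .56 .02
```

```text
F [-0.17   0.693  0.002  0.033  0.184 -0.022] sd [0.468 0.194 0.308 0.042 0.03  0.007]
E [ 3.2300e-01 -5.0944e+01  1.1883e+01 -3.8409e+01  1.0100e-01 -1.8700e-01
  1.2000e-02] sd [0.058 0.028 0.044 0.032 0.035 0.02  0.075]
32.8833 [ 0.5982 -0.1458  0.2088] 0.0005379771373141656
phi now 0.5489207174856018 r 0.24648267634637383 yaw -51.09491152609291
0.53 [-0.2 -4.6 -0.5] rx 1.1
0.55 [-0.2  0.2  0.2] rx -0.1
```

Not at the stop yet; I creep on in small steps, watching the force.

send_rows:
  deltas:
    - [0,0.5,0,-0.1,0,0,0]
    - [0,1,0.1,-0.2,0,0,0]
    - [0,1.5,0.1,-0.3,0,0,0]
    - [0,2,0.2,-0.5,0,0,0]

```text
time_s: 33.22
tcp_pos: [0.5993, -0.1476, 0.2088]
tcp_rot: [[-0.003, 0.635, -0.773], [-0.003, -0.773, -0.635], [-1.0, 0.0, 0.004]]
wrist_force: [-0.8, 0.7, -0.4]
opening: 0.0006
```

send_rows:
  deltas:
    - [0,0.5,0,-0.1,0,0,0]
    - [0,1,0.1,-0.2,0,0,0]
    - [0,1.5,0.1,-0.3,0,0,0]

```text
time_s: 33.47
tcp_pos: [0.6002, -0.1488, 0.2088]
tcp_rot: [[-0.003, 0.639, -0.769], [-0.003, -0.769, -0.639], [-1.0, 0.0, 0.004]]
wrist_force: [-1.9, 0.2, -0.3]
opening: 0.0003
```

send_rows:
  deltas:
    - [0,0.5,0,-0.1,0,0,0]
    - [0,1,0.1,-0.2,0,0,0]
    - [0,1.5,0.1,-0.3,0,0,0]

```text
time_s: 33.72
tcp_pos: [0.6011, -0.1502, 0.2087]
tcp_rot: [[-0.003, 0.643, -0.766], [-0.003, -0.766, -0.643], [-1.0, 0.0, 0.004]]
wrist_force: [-1.9, 0.8, -0.0]
opening: 0.0006
```

send_rows:
  deltas:
    - [0,0.5,0,-0.1,0,0,0]
    - [0,1,0.1,-0.2,0,0,0]
    - [0,1.5,0.1,-0.3,0,0,0]

```text
time_s: 33.97
tcp_pos: [0.602, -0.1515, 0.2088]
tcp_rot: [[-0.003, 0.647, -0.762], [-0.003, -0.762, -0.647], [-1.0, 0.0, 0.004]]
wrist_force: [-0.5, 1.0, -0.3]
opening: 0.0003
```

```bash
python3 f.py 5; python3 w.py .56 .62 .02
python3 - <<'E'
from h import *
for n in ('scene','top'):
    i,P,T=cam(n); save(n+'11',i); i=i.astype(int)
    r,b=i[...,0],i[...,2]; X,Y,Z=[P[...,k] for k in range(3)]
    m=(abs(r-b)<40)&(r>100)&(Z>.18)&(Z<.23)&(X>.62)&(X<.76)&(Y<0)&(Y>-.25); q=P[m]
    xs=[];ys=[]
    for lo in np.arange(.64,.75,.01):
        t=q[(q[:,0]>=lo)&(q[:,0]<lo+.01)]
        if len(t)>4: xs.append(lo+.005); ys.append((t[:,1].min()+t[:,1].max())/2)
    c=np.polyfit(xs,ys,1); print(n,'beta',np.arctan(c[0]),'y at post',np.polyval(c,.8085))
E
```

```text
F [-0.82   0.776 -0.497  0.025  0.297 -0.002] sd [0.233 0.296 0.45  0.052 0.047 0.03 ]
E [ 1.8100e-01 -5.2013e+01  1.2030e+01 -3.8632e+01 -7.0000e-03 -3.6400e-01
  1.9000e-02] sd [0.027 0.014 0.032 0.057 0.027 0.071 0.035]
34.2167 [ 0.602  -0.1514  0.2088] 0.0005063877290699412
phi now 0.5763715276653851 r 0.2462518803284286 yaw -49.66950901292942
0.56 [-0.2 -4.  -0.2] rx 0.8
0.58 [-0.2  0.8  0.5] rx -0.3
0.6 [-0.2  5.7  1. ] rx -1.5
scene beta 0.7099412472980211 y at post -0.013212823251035566
top beta 0.5781967777942265 y at post -0.031107546656943597
```

send_rows:
  deltas:
    - [0,0.5,0,-0.1,0,0,0]
    - [0,1,0.1,-0.2,0,0,0]
    - [0,1.5,0.1,-0.3,0,0,0]

```text
time_s: 34.57
tcp_pos: [0.6023, -0.1517, 0.2084]
tcp_rot: [[-0.005, 0.652, -0.758], [-0.001, -0.758, -0.652], [-1.0, -0.002, 0.004]]
wrist_force: [-5.3, 4.2, 0.7]
opening: 0.0004
```

send_rows:
  deltas:
    - [0,0.5,0,-0.1,0,0,0]
    - [0,1,0.1,-0.2,0,0,0]
    - [0,1.5,0.1,-0.3,0,0,0]

```text
time_s: 34.82
tcp_pos: [0.6024, -0.1518, 0.2078]
tcp_rot: [[-0.007, 0.656, -0.754], [0.0, -0.754, -0.656], [-1.0, -0.005, 0.005]]
wrist_force: [-7.4, 5.9, -0.2]
opening: 0.0006
```

```bash
python3 f.py 5; python3 w.py .58 .62 .02
```

```text
F [-5.631  5.474 -0.294  1.013  1.371 -0.035] sd [0.323 0.232 0.486 0.024 0.015 0.027]
E [  2.355 -52.684  14.306 -41.382   0.807  -2.644   0.054] sd [0.074 0.071 0.075 0.036 0.031 0.039 0.028]
35.0667 [ 0.6023 -0.1517  0.2077] 0.0003098103530922489
phi now 0.5781715879399281 r 0.2461777784005096 yaw -48.981943910567004
0.58 [-1.3  0.4  0.5] rx 0.3
0.6 [-1.3  5.3  1.1] rx -0.8
0.62 [-1.3 10.2  1.6] rx -2.0
```

View pics/scene11.png

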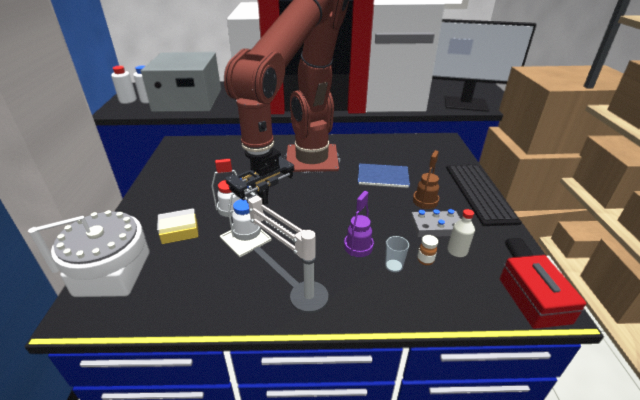

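The stop is reached: the force rose to 8 N and motion ceased, with the bottle over the tray at (243,235). I back off and retreat upwards.

send_rows:
  deltas:
    - [0,-1,0,0,0,0,0]
    - [0,-2,0,0,0,0,0]
    - [0,-4,0,0,0,0,0]
    - [0,-8,0,0,0,0,0]
    - [0,-14,0,0,0,0,0]
    - [0,-22,0,0,0,0,0]
    - [0,-30,0,0,0,0,0]
    - [0,-36,0,0,0,0,0]
    - [0,-40,0,0,0,0,0]
    - [-10,-40,0,0,0,0,0]
    - [-30,-40,0,0,0,0,0]
    - [-60,-40,0,0,0,0,0]
    - [-90,-40,0,0,0,0,0]
    - [-120,-40,0,0,0,0,0]
    - [-140,-40,0,0,0,0,0]
    - [-150,-40,0,0,0,0,0]
    - [-150,-40,0,0,0,0,0]
    - [-150,-40,0,0,0,0,0]
    - [-150,-40,0,0,0,0,0]

```text
time_s: 36.65
tcp_pos: [0.5767, -0.1214, 0.3564]
tcp_rot: [[-0.009, 0.656, -0.754], [0.0, -0.754, -0.656], [-1.0, -0.006, 0.007]]
wrist_force: [-0.2, -0.3, 0.4]
opening: 0.0004
```

send_rows:
  deltas:
    - [0,0,0,0,0,0,0]
    - [0,0,0,0,0,0,0]
    - [0,0,0,0,0,0,0]
    - [0,0,0,0,0,0,0]
    - [0,0,0,0,0,0,0]
    - [0,0,0,0,0,0,0]
    - [0,0,0,0,0,0,0]
    - [0,0,0,0,0,0,0]
    - [0,0,0,0,0,0,0]
    - [0,0,0,0,0,0,0]
    - [0,0,0,0,0,0,0]
    - [0,0,0,0,0,0,0]

```text
time_s: 37.65
tcp_pos: [0.5767, -0.1214, 0.3564]
tcp_rot: [[-0.009, 0.656, -0.754], [0.0, -0.755, -0.656], [-1.0, -0.006, 0.007]]
wrist_force: [-0.0, 0.6, 0.1]
opening: 0.0002
```

Run:
```python
from h import *
fs=[]
for k in range(3):
    i,P,T=cam('scene'); j=i.astype(int); r,g,b=j[...,0],j[...,1],j[...,2]
    X,Y,Z=[P[...,k2] for k2 in range(3)]
    m=(b>100)&(b>r+60)&(Z>.2)&(Z<.3)&(X>.42)&(X<.7)&(abs(Y+.2)<.15); print('grip',m.sum(),P[m].mean(0).round(4),P[m].max(0).round(4))
    m=(b>100)&(b>r+60)&(Z>.13)&(Z<.17)&(X>.42)&(X<.7)&(abs(Y+.2)<.15); print('cap',P[m].mean(0).round(4))
m=(abs(r-b)<40)&(r>100)&(Z>.18)&(Z<.23)&(X>.62)&(X<.76)&(Y<0)&(Y>-.25); q=P[m]; xs=[];ys=[]
for lo in np.arange(.64,.75,.01):
    t=q[(q[:,0]>=lo)&(q[:,0]<lo+.01)]
    if len(t)>4: xs.append(lo+.005); ys.append((t[:,1].min()+t[:,1].max())/2)
print('beta',np.arctan(np.polyfit(xs,ys,1)[0]))
save('s12',cv2.resize(i[130:310,150:400],None,fx=3,fy=3,interpolation=2))
s=arm.read_state(); print(s['time_s'],s['tcp_pos'],s['wrist_force'])
```

```text
grip 227 [ 0.5624 -0.2193  0.2351] [ 0.6228 -0.1911  0.2553]
cap [ 0.5661 -0.2254  0.1505]
grip 225 [ 0.5623 -0.2193  0.2352] [ 0.6212 -0.194   0.2556]
cap [ 0.566  -0.2254  0.1505]
grip 226 [ 0.5622 -0.2194  0.2353] [ 0.62   -0.1942  0.2545]
cap [ 0.5664 -0.2254  0.1505]
beta 0.6925251188190007
37.8 [ 0.57669233 -0.12142392  0.35643435] [0.07189194 0.2058107  0.32568325]
```

View pics/s12.png

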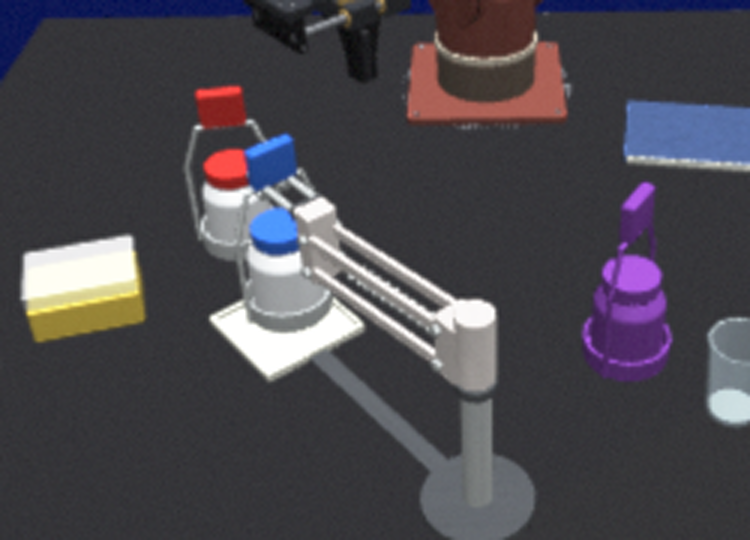

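The blue carrier hangs still over the tray, the gripper is clear and the other items are in place. I hand it in.

```bash
python3 -c "
from bench import arm
print(arm.close_job())"
```

```text
the job is handed in; nothing more can be done
None
```

The blue-capped rinse carrier now hangs by its bar in the boom's fork, over the white drip tray. The job was handed in after about 38 s; no verdict was reported.

- **Hanging it:** I lowered it along the boom's arc at about 2.4 cm/s. I let go once the vertical wrist force was back at its no-load value, to within about 0.1 N. The carrier weighs about 5.8 N, and the boom had sunk about 0.36 rad by camera.
- **Slip on the way in:** the bar first touched the post-side slope of the crook with about 7 N sideways. I moved it about 2 mm outward to seat it before going on.
- **Pushing it round:** I pushed the head block with closed fingers until it stopped moving; the force there rose from about 1.5 N to 6–9 N.

**Last checks:**
- Three images in a row show the carrier at rest to within about 0.3 mm. The boom points along the tray direction: 0.69 rad measured, about 0.69 rad expected from the tray.
- The gripper stood clear with no force on it, and the other items in view looked undisturbed.
- **Readings that disagreed:** one top-camera estimate of the boom angle gave 0.58 rad, against 0.71 rad from the scene camera. I took it for a bad fit because the gripper was over the boom. One wrist-camera height reading was also wrong because it picked up the gripper.

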